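Zero the seed counter through its shuttered reset well

TASK

Zero the seed counter: push the sliding shutter by its upright tab fully aside from the well it covers, reach down into that well with a fingertip and gently press the sunken key at its bottom all the way in, then let the key come back and push the shutter fully shut over the well again. Only push with the fingers: do not pinch the tab, do not press the key in the other, open well, and do not lift or shove the counter or disturb the things on and around it.

Things in the scene. Friction and masses are not known exactly. Their poses are not given: they have to be found in the camera images.
- unit: seed counter: flat white plastic box, 170 (x) x 300 (y) x 60 mm high, 3 kg, standing loose on rubber feet. Origin: centre of its underside; x points away from its display (which lies along its front, -x edge), y to its left, z up. On its flat top only the shutter with its tab, two rails and an eraser stand up
- reset_well (a point): centre of the mouth of the reset well, level with the box's top (60 mm up), at x = +12, y = -90 mm of the counter: square, 48 x 48 mm, 30 mm deep, under the shutter. Aluminium rails 5 mm wide and 5 mm high run along the counter's y, 32 mm before and behind this point (x = -20 and +44 mm), from y = -123 to +5 mm
- open_well (a point): centre of the mouth of the other, open well, of the same size, at x = +12, y = +90 mm of the counter; leave alone
- shutter (a joint): shutter position in m along the counter's +y: 0 = fully shut over the reset well, 0.060 = fully open (the reset well is then clear). Dark steel plate 58 x 58 mm, its upper face 3.5 mm above the box's top; slides with about 1.5 N of friction, stays where it is left, starts shut to 12 mm open. Cannot be lifted off
- tab_top (a point): middle of the top of the shutter's white upright tab, which is 32 mm along the counter's x, 12 mm along its y, 16 mm high above the plate, in the middle of the plate; moves with the shutter. Push its flat side faces (which face -y and +y of the counter)
- tab_right: the half of the tab on the counter's -y side, 32 x 6 x 16 mm (touched when pushing the shutter open). Origin: centre of the shutter plate's underside, 19.5 mm below the tab's top
- tab_left: the half of the tab on the counter's +y side, 32 x 6 x 16 mm (touched when pushing the shutter shut). Origin: same point as that of tab_right
- reset_key (a joint): travel of the key in the reset well in m: 0 = up, 0.005 = fully pressed; spring key, about 2 N to start it and 4.5 N at the bottom, comes back by itself
- reset_key_top (a point): centre of the top of the round grey reset key, 22 mm across, at the middle of the reset well; unpressed it lies 20 mm below the box's top (40 mm above the worktop)
- tare_key (a joint): travel of the like key in the other, open well (counter y = +90 mm): must not be pressed
- eraser: eraser 21 x 44 x 12 mm lying on the box's top towards the rear, between the wells; leave alone
- vial: capped sample vial, 33 mm across, 78 mm high, standing behind the counter; leave alone
- dish: round lidded metal dish, 61 mm across, 26 mm high, behind the counter; leave alone
- small_dish: round lidded metal dish, 53 mm across, 23 mm high, in front of the counter; leave alone
- lens: hand lens 45 x 108 x 9 mm lying in front of the counter; leave alone
- pencil: pencil, 10 g, 16 x 157 x 8 mm, lying to the right of the counter; leave alone
- marker: marker pen 17 x 135 x 16 mm, lying to the left of the counter; leave alone

How it is judged (in metres and radians):
On the way, in this order (a step that is already met when the one before it is completed fails the run):
1. the shutter is pushed fully aside (at least 52 of its 60 mm) (value of joint shutter above 0.052 m), for 0.1 s.
2. the sunken reset key is pressed in (at least 4 of its 5 mm) (value of joint reset_key above 0.004 m), for 0.1 s.
At the end, for the whole second after the job is handed in: The shutter is shut over the reset well again (within 5 mm), both keys are up (within 1.5 mm), and the counter stands at rest within 15 mm of where it stood (value of joint shutter below 0.005 m and value of joint each of reset_key, tare_key below 0.0015 m and distance of unit from where it was at the start of the episode below 0.015 m and linear speed of unit below 0.01 m/s); the robot touches nothing.
It fails at once if the counter is lifted or shoved more than 15 mm (distance of unit from where it was at the start of the episode above 0.015 m).
It fails at once if the tab is pinched (both its halves loaded at once, over 3 N each) (contact force between the fingers and tab_right above 3 N and contact force between the fingers and tab_left above 3 N).
It fails at once if the key in the open well is pressed (over 2.5 mm) (value of joint tare_key above 0.0025 m).
It fails at once if the fingers bear on the counter, its keys or shutter with more than 40 N (contact force between the fingers and unit above 40 N).
It fails at once if a thing on or around the counter is lifted or moved more than 20 mm (distance of any of eraser, vial, dish, small_dish, lens, pencil, marker from where it was at the start of the episode above 0.02 m).
It also fails if it takes over 45 s, if anything falls off the work surface, if the arm or the gripper's body presses on something with over 40 N, if the wrist force passes 120 N, or if a joint passes its speed limit or range.

ROBOT

A 6-joint arm with a two-finger parallel gripper is mounted at the origin on a cart in front of the work surface, level with it; the furniture and walls round the work are solid. World frame = base frame: x ahead of the robot, y to its left, z up, the work surface at z = 0. Lengths are in mm, angles in degrees, forces in N, time in s.
With the tool pointing down it reaches from about 325 to 900 mm from the base axis. Payload 6.1 kg.
Tool frame: the origin (TCP) lies at the very end of the fingers, on their centre line; the grasp point (between the pads) lies 19 mm behind it; z points along the fingers, y is the direction in which the jaws open and shut (so a half turn about z gives the same grasp; the last joint's range is limited). The gripper opens to 85 mm and grips with 20 to 120 N. Pads are 22 mm wide; open, the fingers measure 114 mm over their backs; the gripper's body (76 mm by 85 mm) begins 54 mm behind the grasp point. The pads swing forward as they close: fully open they stand 13 mm farther back than shut.
Start: joints at [-74.146, 12.628, 87.462, -0, 79.91, -7.225], TCP at [244.99, -574.975, 231.3] pointing down, gripper open.
Joint ranges: [-170.65, 170.65], [-52.31, 119.04], [5.05, 147.46], [-71.25, 251.25], [11.57, 151.72], [-153.62, 153.62]. Speed limits (degrees/s): [147.25, 147.25, 172.46, 180, 180, 180].

INTERFACE

Orientations are given as [roll, pitch, yaw] about the fixed x, y, z axes, in that order (R = Rz(yaw) Ry(pitch) Rx(roll)).
In Python, from rig import get_state, read_camera, finish_job gives the robot as it stands.
- The arm moves only by the tool move_arm, never from a script. Its arguments are lists of equal length, an entry for each row: "delta_pos": the shift along the tool's x, y, z in cm, a list of three; "turn": the turn about the tool's z in rad. A call has 1 to 20 rows; each row is the pose to reach, as a shift and turn from the pose commanded when the call began, along the tool's axes at that moment; what a row does not reach only later rows make up. A row lasts 1/10 s, in which the tool goes at most 50 mm and 8.59 degrees, less where a joint would pass 70% of its speed; a pose out of reach is approached as far as the arm can. A call with a gripper value outside its range is refused whole. "hand" is the opening, from 0 (shut) to 1 (fully open), set as the call begins (left out, the last holds). The fingers move at their own pace and stop on an object; "squeeze" is the grip in N (left out, the last holds). Time passes only in rows, so rows that repeat a pose let the fingers close. It gives the time, the measured TCP pose, the force and the opening at its end, in the units of the state.
- get_state(): the state, without advancing time (a new reading comes with each control period).
- read_camera(name): name is "scene" or "top"; returns a dict with "img" (420x560x3 uint8, red, green, blue), "fovy" (degrees; the focal length in pixels is half the picture's height over the tangent of half this angle, whatever the lens; pixels are square), "cx", "cy" (the principal point, pixels), "R" (3x3) and "t" (3): a world point X has camera coordinates R X + t. Camera axes: x right, y down, z forward; pixel columns grow to the right and rows downward; lengths in mm; the calibration is good to about 2 mm. A picture is of the moment at which its call begins. There is no depth.
- finish_job(): hands the job in, once; it reports no verdict.
The state is a dict: "time_s": time; "joint_positions": joint angles; "dq": joint speeds; "joint_torque": joint torques, N m; "eef_pos": TCP position; "tool_rot": TCP orientation; "ft_force": force on the tool from outside, world axes, zero at the start; "torque": the same for the moment, N m; "gripper_width": finger opening in mm.
Only numpy, scipy, OpenCV 4.12 (cv2) and the standard library are available. Lean on these libraries where they do the work, as an engineer would, in place of code of your own. Each camera call takes 0.05 s, during which the arm holds its last target.

## Working session

There is one attempt and no reset: what is moved stays moved. The work goes in short steps, Python scripts to look and compute and a tool call to move; the robot and the scene stay as the last step left them, time stands still between calls to the robot, and variables do not carry over. Pictures are saved under pics/ and viewed, and the job is handed in when it is done.

Besides the shell and the picture viewer there is one more tool, called after "Request:" by a JSON object that holds its "name" and its "arguments". move_arm: Moves the arm, as the interface text tells. Its arguments: {"type":"object","properties":{"delta_pos":{"type":"array","items":{"type":"array","items":{"type":"number"}}},"turn":{"type":"array","items":{"type":"number"}},"hand":{"type":"number"},"squeeze":{"type":"number"}},"required":["delta_pos","turn"]}

```bash
mkdir -p pics; ls
python3 - <<'E'
from rig import *
import cv2,numpy as np,pickle
s=get_state();print({k:np.round(v,3).tolist() for k,v in s.items()})
for n in("scene","top"):
    c=read_camera(n);pickle.dump(c,open(n+"0.pkl","wb"))
    cv2.imwrite(f"pics/{n}0.png",c["img"][:,:,::-1]);print(n,c["fovy"],c["cx"],c["cy"],np.round(c["R"],4).tolist(),np.round(c["t"],1))
E
```

```text
pics
{'time_s': 0.0, 'joint_positions': [-74.147, 12.676, 87.525, -0.002, 79.909, -7.227], 'dq': [0.052, 0.083, 0.066, -0.051, 0.003, 0.003], 'joint_torque': [-0.002, -49.691, -38.939, -0.001, 0.011, 0.0], 'eef_pos': [244.81, -574.413, 230.198], 'tool_rot': [-179.89, -0.012, 23.079], 'ft_force': [-0.279, -0.026, 0.234], 'torque': [-0.0, 0.011, -0.036], 'gripper_width': 85.494}
scene 48.99959458545544 272.9270333892941 209.87969164719493 [[0.7334, -0.6795, -0.0195], [-0.3937, -0.4012, -0.8271], [0.5541, 0.6143, -0.5618]] [-377.6  312.9  551.3]
top 57.150198158205676 284.748741849691 216.6375806314797 [[-0.0026, -0.9993, -0.0376], [-0.9947, 0.0065, -0.1024], [0.1026, 0.0371, -0.994]] [ 79.6 586.3 881.9]
```

View pics/scene0.png

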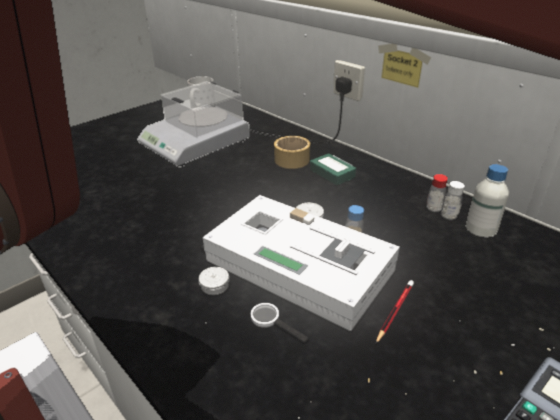

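View pics/top0.png

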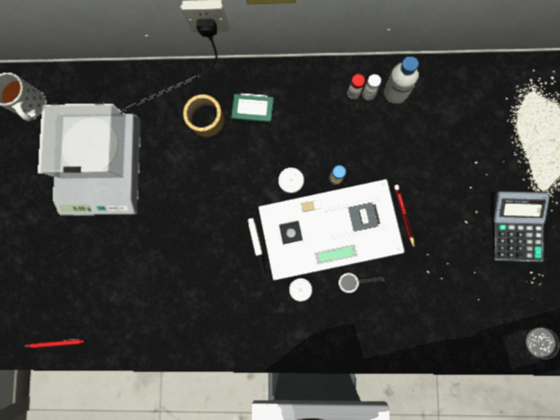

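Run:
```python
import cv2,pickle
c=pickle.load(open("top0.pkl","rb"))["img"][160:310,230:430,::-1]
cv2.imwrite("pics/tc.png",cv2.resize(c,None,fx=4,fy=4,interpolation=cv2.INTER_CUBIC))
c=pickle.load(open("scene0.pkl","rb"))["img"][190:340,195:415,::-1]
cv2.imwrite("pics/sc.png",cv2.resize(c,None,fx=3.6,fy=3.6,interpolation=cv2.INTER_CUBIC))
```

```text
(no output)
```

View pics/tc.png

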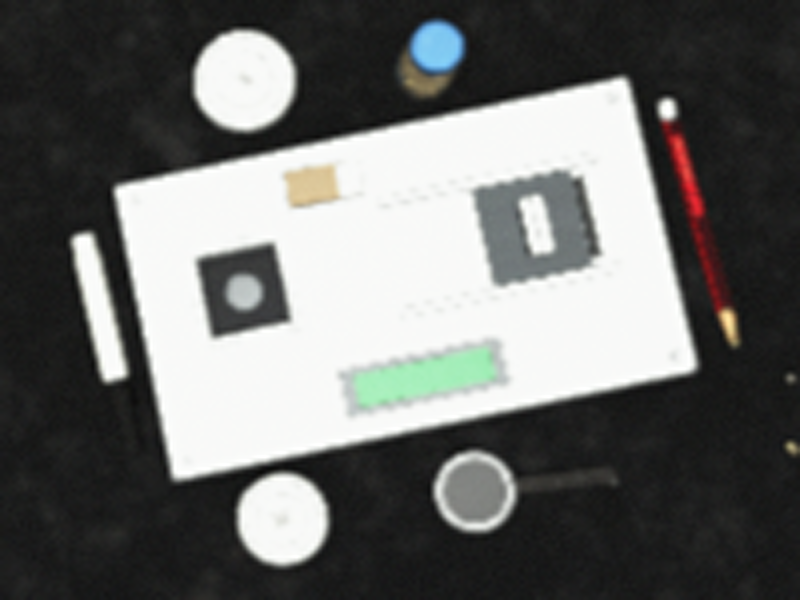

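View pics/sc.png

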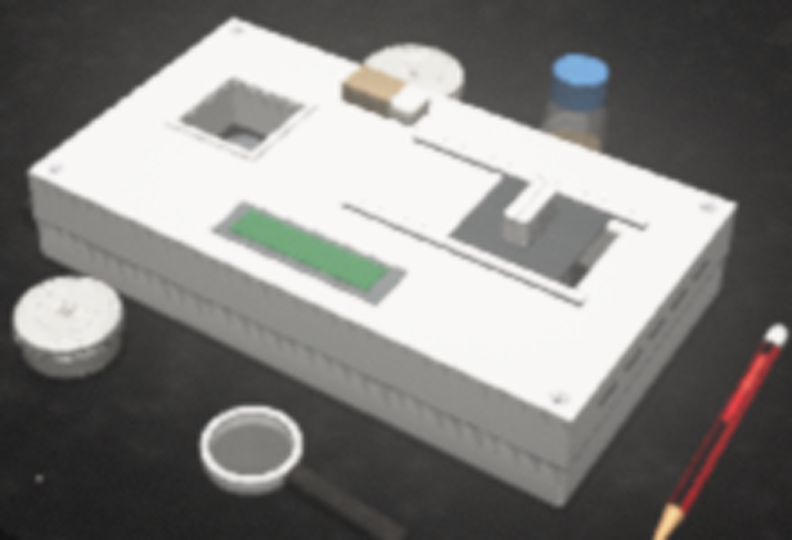

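```bash
cat > h.py <<'E'
import numpy as np,cv2,pickle
def cam(c):
    f=c["img"].shape[0]/2/np.tan(np.radians(c["fovy"]/2));return f,np.array(c["R"]),np.array(c["t"])
def ray(c,uv,z):
    f,R,t=cam(c);C=-R.T@t
    out=[]
    for u,v in np.atleast_2d(uv):
        d=R.T@np.array([(u-c["cx"])/f,(v-c["cy"])/f,1]);out.append(C+d*(z-C[2])/d[2])
    return np.array(out)
def proj(c,X):
    f,R,t=cam(c);p=np.atleast_2d(X)@R.T+t
    return p[:,:2]/p[:,2:]*f+[c["cx"],c["cy"]]
E
python3 - <<'E'
from h import *
top=pickle.load(open("top0.pkl","rb"));sc=pickle.load(open("scene0.pkl","rb"))
for c in(top,sc):print("cam",np.round(-np.array(c["R"]).T@c["t"]))
# pixel corner picks: tc crop, order: FL(front left),RL,RR,FR   (crop px +.5)/4
P=lambda a,o,k:(np.array(a)+.5)/k-.5+o
tc=P([[174,481],[114,186],[628,77],[697,370]],[230,160],4)
g=cv2.cvtColor(top["img"],cv2.COLOR_RGB2GRAY)
m=(g>200).astype(np.uint8);cs,_=cv2.findContours(m,0,2)
big=max(cs,key=cv2.contourArea);r=cv2.minAreaRect(big);print("rect",r,cv2.boxPoints(r))
scp=P([[30,172],[233,18],[736,205],[572,420]],[195,190],3.6)
loc=np.array([[-85,150],[85,150],[85,-150],[-85,-150]],float)
for nm,c,p in(("top",top,tc),("scene",sc,scp)):
    X=ray(c,p,60);print(nm,np.round(X,1).tolist(),[round(np.linalg.norm(X[i]-X[(i+1)%4])) for i in range(4)])
    a=loc-loc.mean(0);b=X[:,:2]-X[:,:2].mean(0)
    yaw=np.arctan2((a[:,0]*b[:,1]-a[:,1]*b[:,0]).sum(),(a*b).sum())
    print(" centre",X.mean(0),"yaw",np.degrees(yaw))
    R=np.array([[np.cos(yaw),-np.sin(yaw)],[np.sin(yaw),np.cos(yaw)]])
    f=lambda Y:(Y[:,:2]-X.mean(0)[:2])@R
    if nm=="top":
        print(" tare key",f(ray(c,P([[244,292]],[230,160],4),40)),"tab",f(ray(c,P([[537,224]],[230,160],4),79.5)))
        print(" openwell",f(ray(c,P([[198,258],[273,244],[290,322],[213,337]],[230,160],4),60)))
    else:
        print(" tab",f(ray(c,P([[530,198]],[195,190],3.6),79.5)))
        print(" well",f(ray(c,P([[232,78],[315,107],[250,158],[168,125]],[195,190],3.6),60)))
E
```

```text
cam [493.  43. 940.]
cam [  95. -470.  561.]
rect ((330.5511779785156, 229.23904418945312), (74.59236145019531, 132.98114013671875), 77.90524291992188) [[257.7219  206.70245]
 [387.7512  178.83905]
 [403.38046 251.77563]
 [273.35117 279.63904]]
top [[440.3, 102.6, 60.0], [608.6, 137.3, 60.0], [669.4, -158.3, 60.0], [501.8, -191.8, 60.0]] [172, 302, 171, 301]
 centre [555.02004366 -27.56780204  60.        ] yaw 11.660994093466694
 tare key [[11.62742088 90.08719445]] tab [[ 12.39635638 -77.75618353]]
 openwell [[ 34.87227378 111.66827341]
 [ 33.81363746  67.98554165]
 [-11.81052426  67.80508268]
 [-11.12051589 112.47582046]]
scene [[440.0, 101.6, 60.0], [606.7, 138.1, 60.0], [667.4, -156.0, 60.0], [501.9, -190.4, 60.0]] [171, 300, 169, 298]
 centre [554.02117519 -26.67366367  60.        ] yaw 11.86925864946636
 tab [[ 12.11082587 -76.71164733]]
 well [[ 36.90888313 114.88225739]
 [ 39.45904156  62.75612911]
 [-14.96349991  64.92113379]
 [-15.80860893 116.67598703]]
```

```bash
cat >> h.py <<'E'
O=np.array([554.5,-27.1]);Y=11.75
def c2w(x,y,z):
    a=np.radians(Y);return np.array([O[0]+np.cos(a)*x-np.sin(a)*y,O[1]+np.sin(a)*x+np.cos(a)*y,z])
def w2c(X):
    a=np.radians(Y);d=np.array(X[:2])-O
    return np.array([np.cos(a)*d[0]+np.sin(a)*d[1],-np.sin(a)*d[0]+np.cos(a)*d[1],X[2]])
E
python3 - <<'E'
from h import *
c=np.array([244.99,-574.975,231.3]);psi=np.radians(23.08)
T=c2w(12,-113,130);d=T-c
tx=np.array([np.cos(psi),np.sin(psi),0]);ty=np.array([np.sin(psi),-np.cos(psi),0])
print(T,d@tx/10,d@ty/10,-d[2]/10,np.radians(23.08-Y))
E
```

```text
[ 589.26006355 -135.28843738  130.        ] 48.907830822064895 -26.953396527151362 10.13 0.1977458042509575
```

Request:
{"name": "move_arm", "arguments": {"delta_pos": [[1, -0.5, 0], [3, -1.6, 0], [6, -3.3, 0], [9, -5, 0], [12, -6.6, 0], [15, -8.3, 0], [18, -9.9, 0], [21, -11.6, 0], [24, -13.2, 0], [27, -14.9, 0], [30, -16.5, 0], [33, -18.2, 0.5], [36, -19.8, 1.5], [39, -21.5, 3], [42, -23.1, 4.5], [44.5, -24.5, 6], [46.5, -25.6, 7.5], [48, -26.4, 9], [48.9, -26.95, 10], [48.9, -26.95, 10.13]], "turn": [0, 0.01, 0.03, 0.05, 0.07, 0.09, 0.11, 0.13, 0.15, 0.17, 0.19, 0.1977, 0.1977, 0.1977, 0.1977, 0.1977, 0.1977, 0.1977, 0.1977, 0.1977], "hand": 0}}

```text
time_s: 2.1
eef_pos: [588.4, -133.5, 128.2]
tool_rot: [-179.9, 0.1, 11.9]
ft_force: [-0.2, -0.8, 0.6]
gripper_width: -0.3
```

```bash
cat > look.py <<'E'
import sys
from h import *
from rig import *
s=get_state();print(s["time_s"],"eef",np.round(s["eef_pos"],1),"counter",np.round(w2c(s["eef_pos"]),1),np.round(s["tool_rot"],2),"F",np.round(s["ft_force"],1),s["gripper_width"])
if len(sys.argv)>1:
    n=sys.argv[1];ims=[]
    for k,(x0,y0) in (("top",(270,160)),("scene",(220,180))):
        c=read_camera(k);pickle.dump(c,open(f"{k}_{n}.pkl","wb"))
        ims.append(cv2.resize(c["img"][y0:y0+150,x0:x0+130,::-1],None,fx=3,fy=3,interpolation=cv2.INTER_CUBIC))
    cv2.imwrite(f"pics/{n}.png",np.hstack(ims))
E
python3 look.py a
```

```text
2.1 eef [ 588.4 -133.5  128.2] counter [  11.6 -111.1  128.2] [-1.7989e+02  1.5000e-01  1.1860e+01] F [-0.2 -0.8  0.6] -0.3207027927592198
```

View pics/a.png

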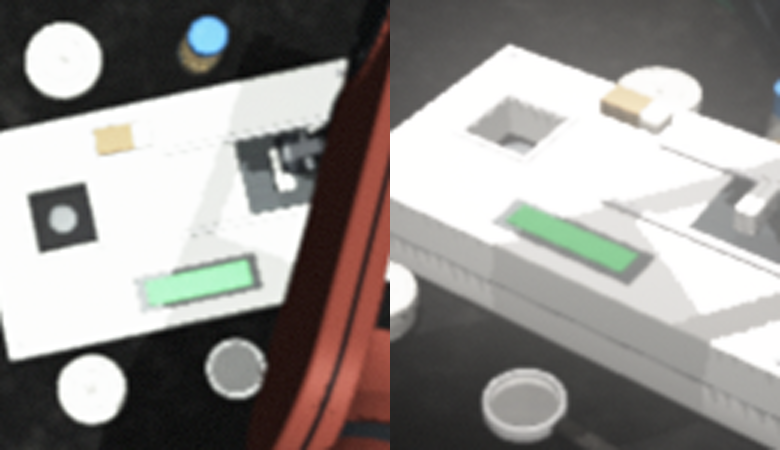

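```bash
sed -i 's/("scene",(220,180))/("scene",(290,170))/' look.py; python3 look.py b
```

```text
2.2 eef [ 588.8 -135.4  129.9] counter [  11.5 -113.   129.9] [-1.7999e+02  5.0000e-02  1.1780e+01] F [-0.7 -1.  -0.1] 0.19154842899520944
```

View pics/b.png

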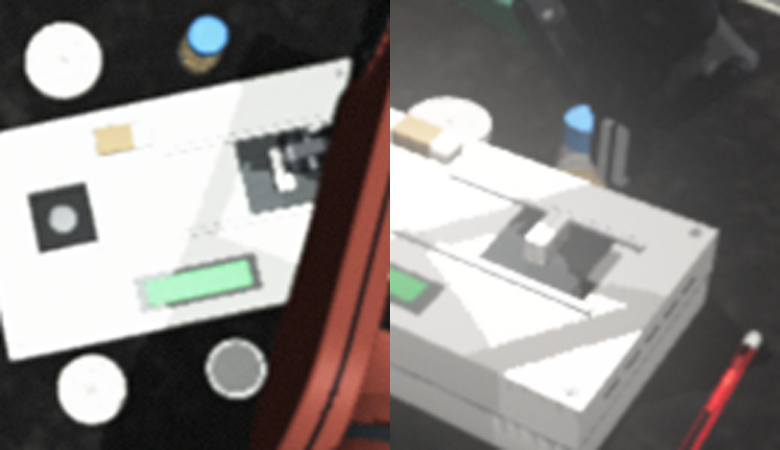

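Request:
{"name": "move_arm", "arguments": {"delta_pos": [[0, 0, 1], [0, 0, 2.5], [0, 0, 4], [0, 0, 5], [0, 0, 5.7], [0, 0, 6.1], [0, 0, 6.1], [0, 0, 6.1]], "turn": [0, 0, 0, 0, 0, 0, 0, 0]}}

```text
time_s: 3.1
eef_pos: [589.6, -135.4, 69.4]
tool_rot: [180.0, -0.0, 11.8]
ft_force: [0.4, 0.9, 0.6]
gripper_width: -0.1
```

```bash
python3 look.py c
```

```text
3.1 eef [ 589.6 -135.4   69.4] counter [  12.3 -113.2   69.4] [ 1.7998e+02 -3.0000e-02  1.1760e+01] F [0.4 0.9 0.6] -0.06674810858552532
```

View pics/c.png

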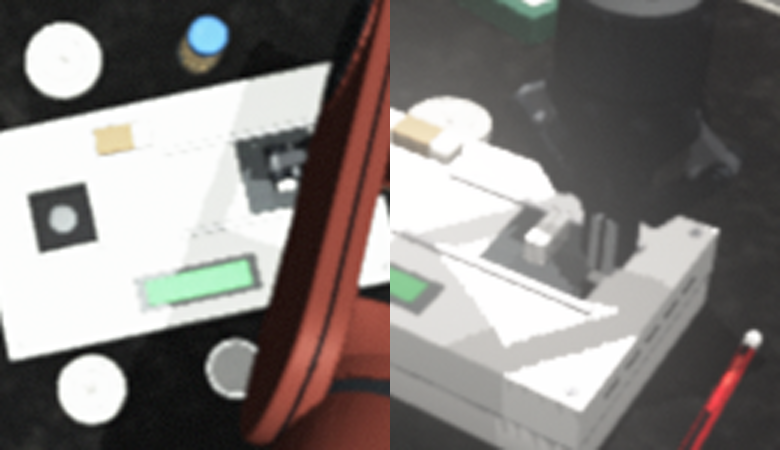

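Request:
{"name": "move_arm", "arguments": {"delta_pos": [[0, -0.3, 0], [0, -0.7, 0], [0, -1.1, 0], [0, -1.5, 0], [0, -1.9, 0], [0, -2.3, 0], [0, -2.7, 0], [0, -3.1, 0], [0, -3.5, 0], [0, -3.9, 0], [0, -4.2, 0], [0, -4.5, 0], [0, -4.5, 0]], "turn": [0, 0, 0, 0, 0, 0, 0, 0, 0, 0, 0, 0, 0]}}

```text
time_s: 4.5
eef_pos: [580.0, -90.8, 69.0]
tool_rot: [-180.0, 0.0, 11.8]
ft_force: [0.8, 1.0, -0.8]
gripper_width: -0.1
```

```bash
python3 look.py d
```

```text
4.5 eef [580.  -90.8  69. ] counter [ 12.  -67.5  69. ] [-179.98    0.     11.77] F [ 0.8  1.  -0.8] -0.11200375345873079
```

View pics/d.png

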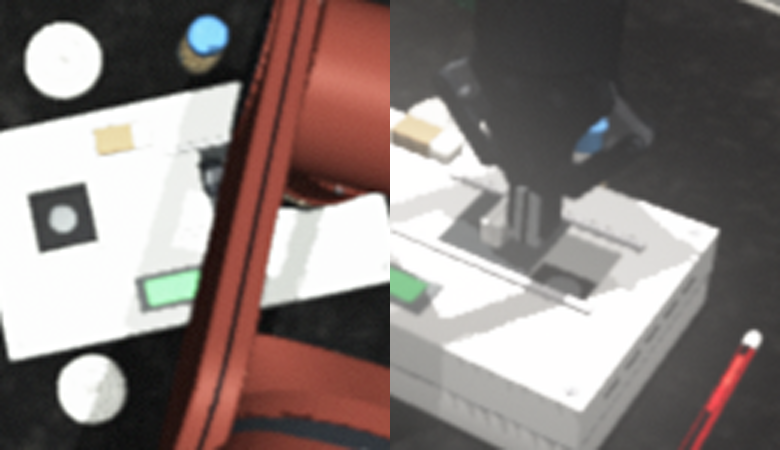

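Run:
```python
from h import *
for n in "c","d":
    c=pickle.load(open(f"scene_{n}.pkl","rb"))
    i=c["img"][220:290,295:375,::-1]
    cv2.imwrite(f"pics/z{n}.png",cv2.resize(i,None,fx=5,fy=5,interpolation=cv2.INTER_CUBIC))
a=cv2.imread("pics/zc.png");b=cv2.imread("pics/zd.png");cv2.imwrite("pics/zcd.png",np.hstack([a,b]))
```

```text
(no output)
```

View pics/zcd.png

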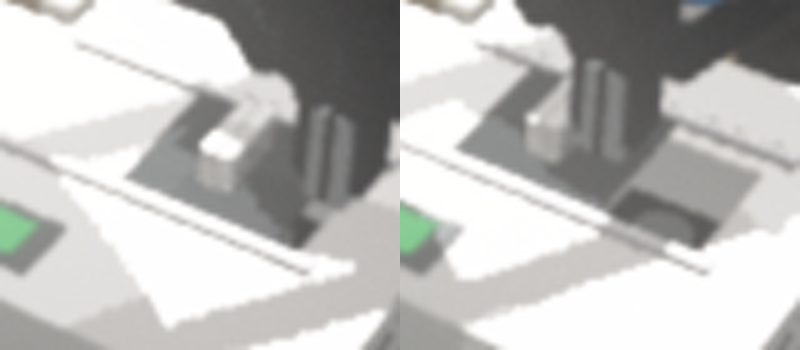

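Run:
```python
from h import *
c=pickle.load(open("scene_d.pkl","rb"))
P=lambda a:(np.array(a)+.5)/5-.5+np.array([295,220])
for nm,z,ps in(("plateFL",63.5,[[128,177],[57,148]]),("tabFL",79.5,[[200,147],[125,115]]),("plateFR",63.5,[[298,245],[203,205]])):
    for X in ray(c,P(ps),z):print(nm,np.round(w2c(X),1))
```

```text
plateFL [-14.5 -50.8  63.5]
plateFL [-14.8 -22.9  63.5]
tabFL [ -4.9 -71.8  79.5]
tabFL [ -4.1 -42.7  79.5]
plateFR [ -13.3 -113.3   63.5]
plateFR [-13.1 -78.5  63.5]
```

Request:
{"name": "move_arm", "arguments": {"delta_pos": [[0, -0.3, 0], [0, -0.6, 0], [0, -0.9, 0], [0, -1.2, 0], [0, -1.4, 0], [0, -1.6, 0], [0, -1.6, 0], [0, -1.6, 0]], "turn": [0, 0, 0, 0, 0, 0, 0, 0]}}

```text
time_s: 5.4
eef_pos: [576.7, -75.3, 69.0]
tool_rot: [-180.0, 0.0, 11.8]
ft_force: [0.2, 0.0, 1.2]
gripper_width: 0.1
```

```bash
python3 look.py e
python3 - <<'E'
from h import *
c=pickle.load(open("scene_e.pkl","rb"))
i=c["img"][200:320,265:425,::-1]
cv2.imwrite("pics/ze.png",cv2.resize(i,None,fx=5,fy=5,interpolation=cv2.INTER_CUBIC))
E
```

```text
5.4 eef [576.7 -75.3  69. ] counter [ 11.9 -51.7  69. ] [-1.7997e+02  1.0000e-02  1.1760e+01] F [0.2 0.  1.2] 0.05117475874741932
```

View pics/ze.png

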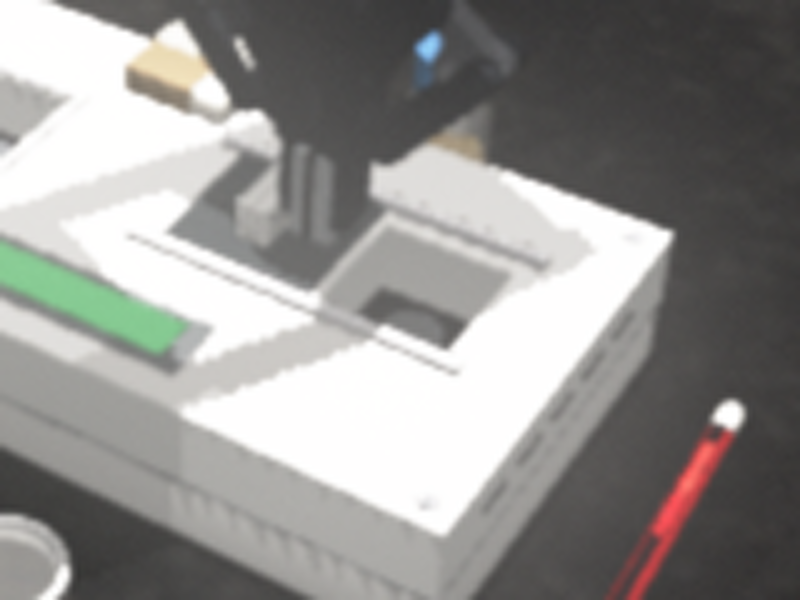

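Run:
```python
from h import *
c=pickle.load(open("scene_e.pkl","rb"))
P=lambda a:(np.array(a)+.5)/5-.5+np.array([265,200])
for nm,z,ps in(("plateFL",63.5,[[168,232]]),("tabFL",79.5,[[236,195]]),("plateFR",63.5,[[318,290]]),("well RR,FR corner",60,[[518,268],[465,350]]),("boxcorner RR FR",60,[[674,234],[445,535]])):
    for X in ray(c,P(ps),z):print(nm,np.round(w2c(X),1))
```

```text
plateFL [-14.9  -7.2  63.5]
tabFL [ -2.1 -26.2  79.5]
plateFR [-12.9 -65.2  63.5]
well RR,FR corner [  38.6 -113.3   60. ]
well RR,FR corner [  -8.7 -117.4   60. ]
boxcorner RR FR [  85.1 -149.4   60. ]
boxcorner RR FR [ -85.2 -149.5   60. ]
```

Request:
{"name": "move_arm", "arguments": {"delta_pos": [[0, -0.05, 0], [0, -0.1, 0], [0, -0.1, 0], [0, -0.1, 0]], "turn": [0, 0, 0, 0]}}

```text
time_s: 5.9
eef_pos: [576.6, -74.8, 69.0]
tool_rot: [180.0, -0.0, 11.7]
ft_force: [0.3, -2.0, -0.4]
gripper_width: 0.2
```

Request:
{"name": "move_arm", "arguments": {"delta_pos": [[0, 0.2, 0], [0, 0.6, -0.3], [0, 1.2, -0.5], [0, 1.9, -0.5], [0, 2.6, -0.5], [0, 3.3, -0.5], [0, 3.7, -0.5], [0, 3.9, -0.5], [0, 3.9, -0.5], [0, 3.9, -0.5]], "turn": [0, 0, 0, 0, 0, 0, 0, 0, 0, 0]}}

```text
time_s: 6.9
eef_pos: [584.4, -112.7, 73.9]
tool_rot: [-180.0, 0.0, 11.8]
ft_force: [0.3, -0.1, -0.5]
gripper_width: -0.1
```

```bash
python3 look.py f
python3 - <<'E'
from h import *
c=pickle.load(open("scene_f.pkl","rb"))
i=c["img"][200:320,265:425,::-1]
cv2.imwrite("pics/zf.png",cv2.resize(i,None,fx=5,fy=5,interpolation=cv2.INTER_CUBIC))
E
```

```text
6.9 eef [ 584.4 -112.7   73.9] counter [ 11.9 -89.9  73.9] [-1.7999e+02  1.0000e-02  1.1750e+01] F [ 0.3 -0.1 -0.5] -0.14075395807773425
```

View pics/zf.png

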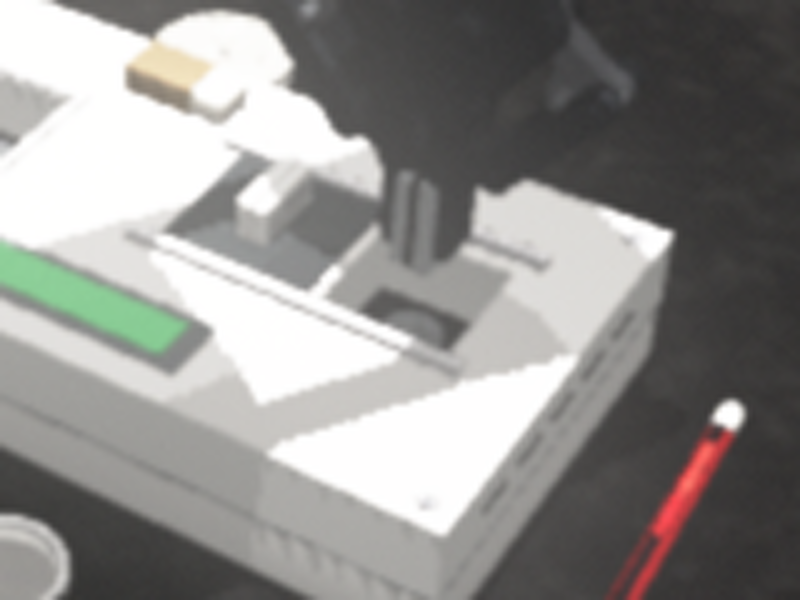

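Request:
{"name": "move_arm", "arguments": {"delta_pos": [[0, 0, 0.5], [0, 0, 1], [0, 0, 1.5], [0, 0, 2], [0, 0, 2.5], [0, 0, 2.9], [0, 0, 3.1], [0, 0, 3.1]], "turn": [0, 0, 0, 0, 0, 0, 0, 0]}}

```text
time_s: 7.8
eef_pos: [584.2, -112.8, 42.5]
tool_rot: [-180.0, 0.0, 11.8]
ft_force: [-1.1, 0.2, -0.2]
gripper_width: -0.3
```

Request:
{"name": "move_arm", "arguments": {"delta_pos": [[0, 0, 0.1], [0, 0, 0.2], [0, 0, 0.3], [0, 0, 0.4], [0, 0, 0.5], [0, 0, 0.5], [0, 0, 0.5]], "turn": [0, 0, 0, 0, 0, 0, 0]}}

```text
time_s: 8.5
eef_pos: [584.7, -112.9, 38.2]
tool_rot: [180.0, -0.0, 11.8]
ft_force: [0.3, -0.3, 2.9]
gripper_width: -0.2
```

Request:
{"name": "move_arm", "arguments": {"delta_pos": [[0, 0, 0.1], [0, 0, 0.2], [0, 0, 0.25], [0, 0, 0.3], [0, 0, 0.3], [0, 0, 0.3]], "turn": [0, 0, 0, 0, 0, 0]}}

```text
time_s: 9.1
eef_pos: [584.7, -112.9, 35.2]
tool_rot: [180.0, -0.0, 11.7]
ft_force: [-0.2, -0.5, 4.2]
gripper_width: 0.0
```

Request:
{"name": "move_arm", "arguments": {"delta_pos": [[0, 0, 0.04], [0, 0, 0.08], [0, 0, 0.08], [0, 0, 0.08], [0, 0, 0.08]], "turn": [0, 0, 0, 0, 0]}}

```text
time_s: 9.6
eef_pos: [584.7, -112.9, 35.0]
tool_rot: [180.0, -0.0, 11.8]
ft_force: [-2.8, 0.1, 9.8]
gripper_width: -0.1
```

Request:
{"name": "move_arm", "arguments": {"delta_pos": [[0, 0, -0.4], [0, 0, -1.2], [0, 0, -2.2], [0, 0, -3.4], [0, 0, -4.6], [0, 0, -5.6], [0, 0, -6.3], [0, 0, -6.6], [0, -0.5, -6.6], [0, -1.5, -6.6], [0, -3, -6.6], [0, -4.5, -6.6], [0, -6, -6.6], [0, -7.5, -6.6], [0, -8.6, -6.6], [0, -9.2, -6.6], [0, -9.3, -6.6], [0, -9.3, -6.6], [0, -9.3, -6.6]], "turn": [0, 0, 0, 0, 0, 0, 0, 0, 0, 0, 0, 0, 0, 0, 0, 0, 0, 0, 0]}}

```text
time_s: 11.5
eef_pos: [565.8, -22.3, 100.3]
tool_rot: [180.0, -0.0, 11.7]
ft_force: [0.2, 0.5, 0.3]
gripper_width: 0.5
```

```bash
python3 look.py g
python3 - <<'E'
from h import *
c=pickle.load(open("scene_g.pkl","rb"))
i=c["img"][200:320,265:425,::-1]
cv2.imwrite("pics/zg.png",cv2.resize(i,None,fx=5,fy=5,interpolation=cv2.INTER_CUBIC))
E
```

```text
11.5 eef [565.8 -22.3 100.3] counter [ 12.    2.4 100.3] [ 1.7999e+02 -1.0000e-02  1.1720e+01] F [0.2 0.5 0.3] 0.47115627214913997
```

View pics/zg.png

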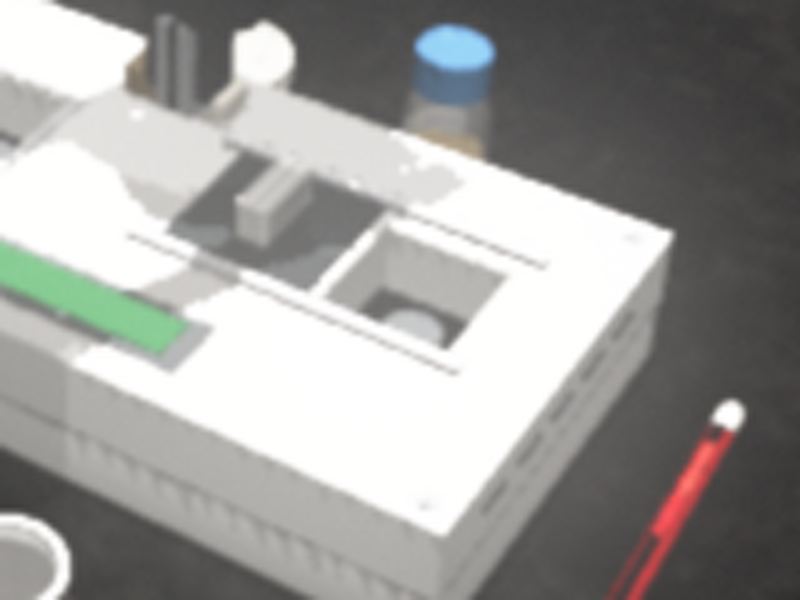

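Request:
{"name": "move_arm", "arguments": {"delta_pos": [[0, 0, 0.6], [0, 0, 1.3], [0, 0, 2], [0, 0, 2.6], [0, 0, 3], [0, 0, 3.1], [0, 0, 3.1]], "turn": [0, 0, 0, 0, 0, 0, 0]}}

```text
time_s: 12.3
eef_pos: [565.5, -21.7, 69.0]
tool_rot: [-180.0, 0.0, 11.8]
ft_force: [-0.5, -0.9, -0.7]
gripper_width: -0.1
```

Request:
{"name": "move_arm", "arguments": {"delta_pos": [[0, 0.3, 0], [0, 0.7, 0], [0, 1.1, 0], [0, 1.5, 0], [0, 1.9, 0], [0, 2.3, 0], [0, 2.7, 0], [0, 3.1, 0], [0, 3.5, 0], [0, 3.9, 0], [0, 4.3, 0], [0, 4.7, 0], [0, 5.1, 0], [0, 5.5, 0], [0, 5.9, 0], [0, 6.3, 0], [0, 6.6, 0], [0, 6.8, 0], [0, 6.8, 0]], "turn": [0, 0, 0, 0, 0, 0, 0, 0, 0, 0, 0, 0, 0, 0, 0, 0, 0, 0, 0]}}

```text
time_s: 14.2
eef_pos: [579.5, -88.8, 69.2]
tool_rot: [180.0, 0.0, 11.7]
ft_force: [-0.7, 0.1, 0.8]
gripper_width: 0.1
```

```bash
python3 look.py i
python3 - <<'E'
from h import *
c=pickle.load(open("scene_i.pkl","rb"))
i=c["img"][200:320,265:425,::-1]
cv2.imwrite("pics/zi.png",cv2.resize(i,None,fx=5,fy=5,interpolation=cv2.INTER_CUBIC))
E
```

```text
14.2 eef [579.5 -88.8  69.2] counter [ 11.9 -65.5  69.2] [179.98   0.    11.74] F [-0.7  0.1  0.8] 0.06849646309926373
```

View pics/zi.png

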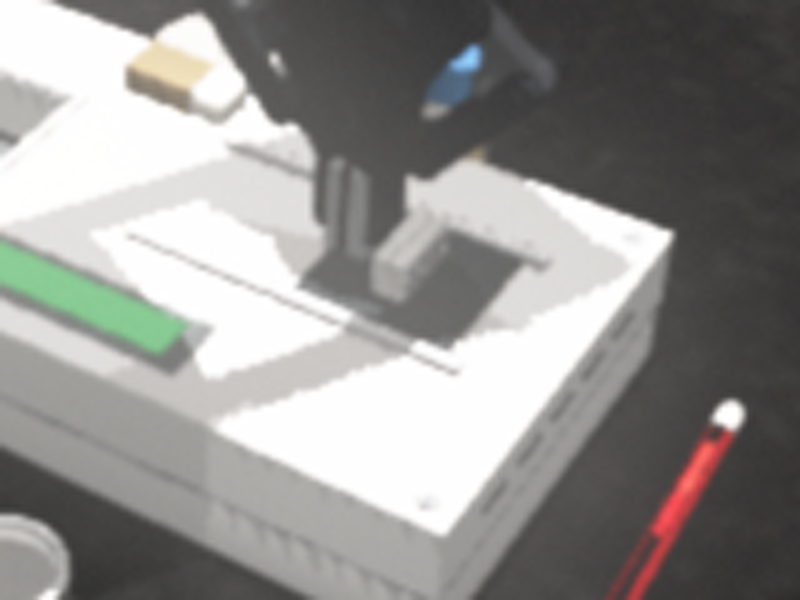

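Request:
{"name": "move_arm", "arguments": {"delta_pos": [[0, 0.2, 0], [0, 0.4, 0], [0, 0.5, 0], [0, 0.5, 0], [0, 0.5, 0]], "turn": [0, 0, 0, 0, 0]}}

```text
time_s: 14.8
eef_pos: [579.9, -92.5, 68.8]
tool_rot: [-179.9, 0.1, 11.8]
ft_force: [-2.3, 5.1, 0.1]
gripper_width: 0.0
```

Request:
{"name": "move_arm", "arguments": {"delta_pos": [[0, 0.05, 0], [0, 0.1, 0], [0, 0.1, 0], [0, 0.1, 0]], "turn": [0, 0, 0, 0]}}

```text
time_s: 15.2
eef_pos: [579.9, -92.7, 68.8]
tool_rot: [-179.8, 0.1, 11.8]
ft_force: [-2.1, 6.9, 1.1]
gripper_width: -0.0
```

```bash
python3 look.py j
python3 - <<'E'
from h import *
c=pickle.load(open("scene_j.pkl","rb"))
i=c["img"][200:320,265:425,::-1]
cv2.imwrite("pics/zj.png",cv2.resize(i,None,fx=5,fy=5,interpolation=cv2.INTER_CUBIC))
E
```

```text
15.2 eef [579.9 -92.7  68.8] counter [ 11.5 -69.4  68.8] [-1.7984e+02  7.0000e-02  1.1760e+01] F [-2.1  6.9  1.1] -0.016601380831003973
```

View pics/zj.png

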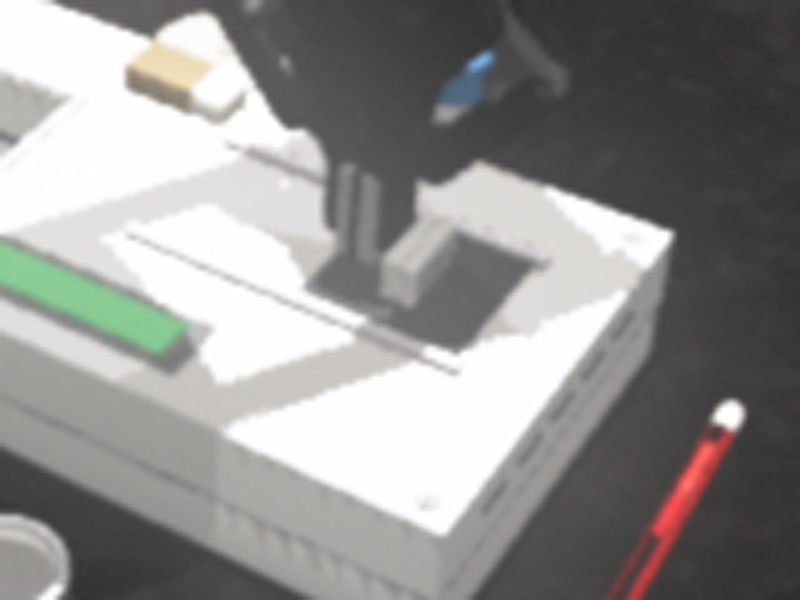

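Request:
{"name": "move_arm", "arguments": {"delta_pos": [[0, -0.3, 0], [0, -0.8, 0], [0, -1.2, -0.3], [0, -1.5, -1], [0, -1.5, -2.5], [0, -1.5, -4.5], [0, -1.5, -6.5], [0, -1.5, -9], [0, -1.5, -11], [0, -1.5, -12], [0, -1.5, -12.5], [0, -1.5, -12.5], [0, -1.5, -12.5]], "turn": [0, 0, 0, 0, 0, 0, 0, 0, 0, 0, 0, 0, 0]}}

```text
time_s: 16.6
eef_pos: [577.0, -79.4, 193.2]
tool_rot: [-180.0, 0.1, 11.7]
ft_force: [0.2, 0.4, 0.8]
gripper_width: 0.3
```

```bash
python3 look.py k
python3 - <<'E'
from h import *
c=pickle.load(open("scene_k.pkl","rb"))
i=c["img"][190:340,195:415,::-1]
cv2.imwrite("pics/zk.png",cv2.resize(i,None,fx=3.6,fy=3.6,interpolation=cv2.INTER_CUBIC))
E
```

```text
16.6 eef [577.  -79.4 193.2] counter [ 11.4 -55.8 193.2] [-1.7996e+02  8.0000e-02  1.1750e+01] F [0.2 0.4 0.8] 0.26746330754802483
```

View pics/zk.png

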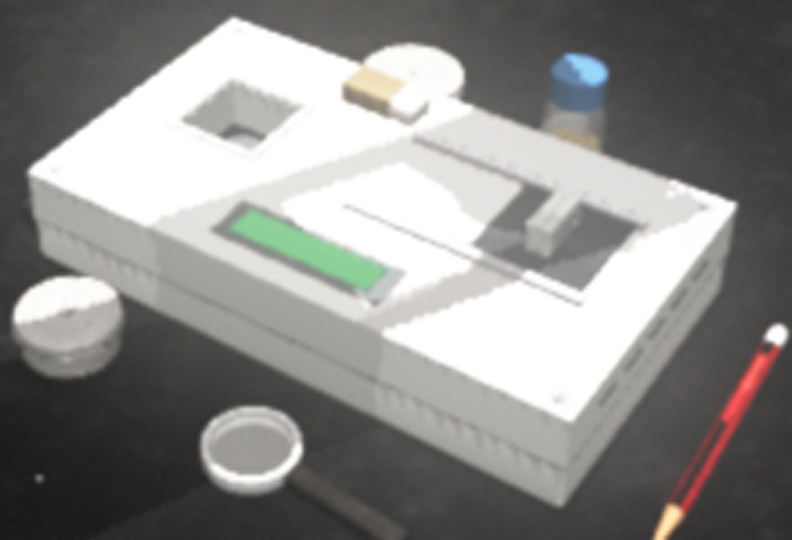

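Run:
```python
from h import *
c=pickle.load(open("scene_k.pkl","rb"))
P=lambda a:(np.array(a)+.5)/3.6-.5+np.array([195,190])
for nm,z,ps in(("tab",79.5,[[553,207]]),("plateFL,FR,",63.5,[[472,245],[580,290]]),("box RR FR",60,[[736,205],[572,420]])):
    for X in ray(c,P(ps),z):print(nm,np.round(w2c(X),1))
```

```text
tab [ 11.9 -88.1  79.5]
plateFL,FR, [-15.4 -61.9  63.5]
plateFL,FR, [ -15.4 -117.1   63.5]
box RR FR [  84.3 -149.2   60. ]
box RR FR [ -84.8 -149.2   60. ]
```

```bash
python3 -c "
from rig import *
print(finish_job())"
```

```text
the job is handed in; nothing more can be done
None
```

I did the whole sequence with the gripper shut, and handed the job in at about 16.6 s of the 45 s. `finish_job` gives no verdict, so these results are my own measurements:

- **Opening:** I pushed the tab's right face until the shutter was about 55–58 mm open by the camera, then pushed 1 mm more. The well was clear.
- **Key press:** The fingertip pressed the reset key to its stop. The force rose from about 4 N to 9.8 N with the fingertip at z ≈ 35 mm, where a fully pressed key should be. I then lifted off, so the key was free to come back. I could not check that under the closed shutter.
- **Closing:** I pushed the tab's left face until it met the shut stop at about 7 N. The last picture puts the tab centre at counter y ≈ -88 mm, against -90 mm when fully shut, so about 2 mm at most remains and 5 mm is allowed.
- **Surroundings:** The counter's right-hand corners were within about 1 mm of where they should be. In the last picture the eraser, vial, dishes, lens and pencil look unmoved. The marker was outside that picture, but the arm did not go near it. The tare key was not touched, and the gripper ended clear at z ≈ 193 mm.

The views disagreed by 1–3 mm on the shutter position, which is within what I could read from the pixels.

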